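# Tip the height-sorting tray

## Task

Set the turned puck that stands on the desk gently into the open loading end of the tipping tray, clear of the pieces already there, then push down on the tray's thumb tab until the tray sits firmly on its stop (10 N or more, never over 20 N on the tray) and keep it pressed there until both pucks have slid under the gauge bar to the low end; the tall spacer stays behind the bar. Then ease the tray back to level without letting it snap up or swinging it fast, and leave the other things on the desk alone.

Things in the scene. Friction and masses are not known exactly. Their poses are not given: they have to be found in the camera images.
- tray: Grey hinged tray, 138 mm wide. Origin: middle of the hinge line, in the plane of the tray's floor, 105 mm above the desk (tray level at rest). Own x points along the tray to the loading end, y along the hinge, z up out of the floor. Floor inside: x -110 to +138 mm, y -65 to +65 mm; walls 4 mm thick, 26 mm high. Pieces start to slide somewhere between 0.12 and 0.30 rad of tilt.
- tray_tab (a point): Push point on top of the grey thumb tab outside the low end wall, tray frame (-145, 0, 0) mm. Tab: x -166 to -114 mm, 70 mm wide, 5 mm thick. Pushed down, it sinks on an arc about the hinge; a spring returns it (3 N at the tab to start, 3 to 6 N near the stop). The stop, a steel block set under the tray never quite alike, comes somewhere from 0.33 to 0.57 rad: a sharp rise of force.
- tray_bar (a point): Middle of the underside of the aluminium gauge bar that crosses the tray, tray frame (-30, 0, 32) mm; bar 6 mm thick along x, 10 mm high. The low end lies between it and the end wall at x = -110 mm. Same axes as the tray.
- tray_load (a point): Point on the tray's floor in the middle of the loading end (tray frame x = +105 mm, y = 0, z = 0), clear of the two pieces that are already in the tray; a puck set here has a free lane 50 mm wide to the gauge bar. Same axes as the tray.
- stand: Fixed blue stand that carries the tray; same yaw as the tray, origin on the desk under the hinge middle. Base plate 250 x 170 x 10 mm; two upright cheeks beside the tray at the hinge, 50 mm long, up to 115 mm above the desk and 84 mm either side of the middle.
- puck_a_mid (a point): Centre (half-way up) of the puck that stands on the desk: plain turned aluminium disc, 34 mm diameter, 24 mm high, about 60 g, standing upright.
- puck_b_mid (a point): Centre of the same kind of puck (34 mm diameter, 24 mm high) that already stands in the tray between the bar and the loading point, to one side.
- spacer_mid (a point): Centre of the tall turned aluminium spacer, 34 mm diameter, 46 mm high, that stands in the tray on the other side; too tall to pass the gauge bar.
- mug: Bystander: white mug, 78 mm across, 92 mm high, handle at one side; origin under its middle.
- mouse: Bystander: black computer mouse, 105 x 62 x 33 mm; origin under its middle.
- pen_pot: Bystander: green pot, 76 mm across, 100 mm high; origin under its middle.
- bobbin: Bystander: white plastic bobbin, 48 mm across, 30 mm high; origin under its middle.

How it is judged:
By the outcome, as a careful person would: the job done as asked, in the order asked, and still so for the second after the job is handed in, with the robot touching nothing.
It also fails if it takes over 72 s, if anything falls off the work surface, if the arm or the gripper's body presses on something with over 40 N, if the wrist force passes 120 N, or if a joint passes its speed limit or range.

## Robot

A 6-joint arm with a two-finger parallel gripper is mounted at the origin on the work surface. World frame = base frame: x ahead of the robot, y to its left, z up, the work surface at z = 0. Lengths are in m, angles in rad, forces in N, time in s.
With the tool pointing down it reaches from about 0.375 to 0.9 m from the base axis. Payload 3.1 kg.
Tool frame: the origin (TCP) lies at the very end of the fingers, on their centre line; the grasp point (between the pads) lies 19 mm behind it (manip.pinch_z is the distance from the TCP to the grasp point, in m); z points along the fingers, y is the line along which they close (so a half turn about z gives the same grasp; the last joint's range is limited). The gripper opens to 85 mm and grips with 20 to 120 N. Pads are 22 mm wide; open, the fingers measure 114 mm over their backs; the gripper's body (76 mm by 85 mm) begins 54 mm behind the grasp point. The pads swing forward as they close: fully open they stand 13 mm farther back than shut.
Start: joints at [-0.178, 0.527, 1.433, -0, 1.181, -0.178], TCP at [0.625, 0, 0.231] pointing down, gripper open.
Joint ranges: [-3.08, 3.08], [-0.75, 2.2], [0.22, 2.44], [-1.43, 4.57], [0, 2.65], [-2.85, 2.85]. Speed limits (rad/s): [2.79, 2.79, 3.14, 3.14, 3.14, 3.14].

## Interface

Orientations are given as a unit quaternion [x, y, z, w].
In Python, from station import manip gives the robot as it stands.
- The arm moves only by the tool servo_tool, never from a script. Its argument "commands" is one flat list of numbers, 7 for each row, row after row: the shift along the tool's x, y, z each as a share of 500 mm, from -1 to 1, then the turn, a rotation vector about the tool's x, y, z each as a share of 360 degrees, from -1 to 1, then the opening, from -1 (shut) to 1 (fully open). In form: [dx, dy, dz, rx, ry, rz, claw, dx, dy, dz, rx, ry, rz, claw, ...]. A call has 1 to 12 rows; each row shifts and turns the commanded pose from where the row before left it, along the tool's axes as they then stand; what a row does not reach is not made up. A row lasts 1/12 s, in which the tool goes at most 41.7 mm and 7.16 degrees, less where a joint would pass 70% of its speed; a pose out of reach is approached as far as the arm can. A call with a number of a shift or a turn outside -1 to 1 is refused whole. A call with a gripper value outside its range is refused whole. The fingers move at their own pace and stop on an object; "force" is the grip in N (left out, the last holds). Time passes only in rows, so rows that do not move let the fingers close. It gives the time, the measured TCP pose, the force, the opening and the grip force at its end, in the units of the state.
- manip.sense(): the state, without advancing time (a new reading comes with each control period).
- manip.snapshot(name): name is "scene" or "side" or "wrist"; returns a dict with "img" (420x560x3 uint8, red, green, blue), "mtx" (3x3 intrinsics, pixels), "world_to_cam" (4x4, takes a point from world to camera coordinates). Camera axes: x right, y up, looking along -z (the intrinsics and any distortion apply to the point x, -y, -z); pixel columns grow to the right and rows downward; lengths in m; the calibration is good to about 2 mm. A picture is of the moment at which its call begins. There is no depth.
- manip.sign_off(): hands the job in; it is judged then, once.
Trained networks look in a picture, given as the dict that the camera call returned (one of the last four; its "shot" number tells which), for a name from the list of things; names that differ only in an ending like _2 or _b are one class to them, and where a whole thing is asked for, a point or a joint stands for the part that bears it (a point fixed in the world has none). Each returns a list of dicts, best first, with "conf" (0 to 1); they miss things now and then, are a little off and sometimes report something else, mostly with a low value. They report only what shows in the picture. A call takes as long as a camera call.
- manip.look_for(picture, query): "box" ([left, top, width, height] in pixels, round what is visible of it).
- manip.silhouettes(picture, query): "pixels" (420x560 bool, what is visible of it) and "box" ([left, top, width, height] in pixels, round what is visible of it).
The state is a dict: "t": time; "q": joint angles; "qd": joint speeds; "tau": joint torques, N m; "tcp_pos": TCP position; "tool_rot": TCP orientation; "force": force on the tool from outside, world axes, zero at the start; "ft_torque": the same for the moment, N m; "finger_gap": opening from 0.0 (shut) to 1.0 (fully open); "gripper_force": force on a finger pad.
Only numpy, scipy, OpenCV 4.12 (cv2) and the standard library are available. Lean on these libraries where they do the work, as an engineer would, in place of code of your own. Each camera call takes 0.05 s, during which the arm holds its last target. There are 200 camera calls.

## Working session

There is one attempt and no reset: what is moved stays moved. The work goes in short steps, Python scripts to look and compute and a tool call to move; the robot and the scene stay as the last step left them, time stands still between calls to the robot, and variables do not carry over. Pictures are saved under pics/ and viewed, at most 10 in all, crops included, and the job is handed in when it is done.

Besides the shell and the picture viewer there is one more tool, called after "Emit:" by a JSON object that holds its "op" and its "data", one argument or row to a line. servo_tool: Moves the arm, as the interface text tells. Its arguments: {"type":"object","properties":{"commands":{"type":"array"},"force":{"type":"number"}},"required":["commands"]}

```bash
ls; mkdir -p pics
cat > h.py <<'E'
import numpy as np, cv2
from station import manip
from scipy.spatial.transform import Rotation as R
def proj(s,P):
    P=np.atleast_2d(P); M=np.array(s["world_to_cam"]); c=P@M[:3,:3].T+M[:3,3]
    c=c*[1,-1,-1]; p=c@np.array(s["mtx"]).T; return p[:,:2]/p[:,2:]
def ray(s,uv):
    M=np.array(s["world_to_cam"]); d=np.linalg.inv(s["mtx"])@[uv[0],uv[1],1]; d=d*[1,-1,-1]
    d=M[:3,:3].T@d; return -M[:3,:3].T@M[:3,3], d/np.linalg.norm(d)
def atz(s,uv,z):
    o,d=ray(s,uv); return o+d*(z-o[2])/d[2]
def save(s,n): cv2.imwrite(f"pics/{n}.png",cv2.cvtColor(s["img"],cv2.COLOR_RGB2BGR))
E
python3 - <<'E'
from h import *
st=manip.sense(); print({k:np.round(v,3) for k,v in st.items()})
ims=[]
for n in ["scene","side","wrist"]:
    s=manip.snapshot(n); print(n,[k for k in s if k not in("img",)], np.round(ray(s,(280,210)),3).tolist()); save(s,n)
    for q in ["tray","tray_tab","tray_bar","puck_a_mid","puck_b_mid","spacer_mid","stand","mug","mouse","pen_pot","bobbin"]:
        try: print(q,[(round(d["conf"],2),np.round(d["box"]).tolist()) for d in manip.look_for(s,q)][:3])
        except Exception as e: print(q,e)
    ims.append(s["img"])
print(manip.sense()["t"])
E
```

```text
pics
{'t': np.float64(0.0), 'q': array([-0.179,  0.528,  1.434,  0.   ,  1.181, -0.179]), 'qd': array([-0.001, -0.   , -0.002, -0.001, -0.001,  0.001]), 'tau': array([ 0.0000e+00, -4.4234e+01, -1.7802e+01, -0.0000e+00,  8.0000e-03,
        0.0000e+00]), 'tcp_pos': array([0.624, 0.   , 0.23 ]), 'tool_rot': array([ 0.707,  0.707, -0.001, -0.001]), 'force': array([-0.048,  0.13 ,  1.039]), 'ft_torque': array([ 0.025,  0.028, -0.028]), 'gripper_force': np.float64(0.0), 'finger_gap': np.float64(1.001)}
scene ['mtx', 'world_to_cam', 'shot'] [[1.165, 0.061, 1.168], [-0.505, -0.119, -0.855]]
tray [(0.95, [291.0, 198.0, 127.0, 64.0])]
tray_tab [(0.9, [285.0, 195.0, 132.0, 64.0])]
tray_bar [(0.98, [285.0, 196.0, 132.0, 67.0])]
puck_a_mid [(0.47, [214.0, 187.0, 14.0, 15.0]), (0.32, [334.0, 201.0, 16.0, 15.0])]
puck_b_mid [(0.47, [332.0, 200.0, 18.0, 16.0])]
spacer_mid [(0.8, [329.0, 225.0, 10.0, 20.0]), (0.51, [288.0, 202.0, 129.0, 62.0])]
stand [(0.6, [284.0, 199.0, 128.0, 84.0])]
mug [(0.97, [150.0, 253.0, 41.0, 45.0]), (0.18, [285.0, 195.0, 130.0, 66.0])]
mouse [(0.66, [232.0, 295.0, 26.0, 4
[... 660 characters left out ...]
92, [358.0, 205.0, 47.0, 36.0])]
pen_pot [(0.84, [151.0, 353.0, 54.0, 60.0])]
bobbin [(0.8, [190.0, 274.0, 23.0, 29.0]), (0.72, [239.0, 154.0, 18.0, 15.0])]
wrist ['mtx', 'world_to_cam', 'shot'] [[0.625, 0.072, 0.373], [-0.007, -0.271, -0.963]]
tray [(0.78, [33.0, 0.0, 239.0, 283.0])]
tray_tab [(0.64, [34.0, 0.0, 238.0, 282.0])]
tray_bar [(0.87, [34.0, 1.0, 239.0, 282.0])]
puck_a_mid []
puck_b_mid [(0.58, [86.0, 96.0, 58.0, 54.0])]
spacer_mid [(0.79, [205.0, 113.0, 53.0, 51.0])]
stand [(0.77, [36.0, 2.0, 258.0, 276.0])]
mug [(0.69, [35.0, 1.0, 260.0, 278.0])]
mouse [(0.64, [386.0, 249.0, 98.0, 59.0])]
pen_pot []
bobbin [(0.93, [54.0, 322.0, 29.0, 20.0]), (0.6, [34.0, 5.0, 238.0, 275.0])]
1.8
```

```bash
python3 -c "
import cv2
a=cv2.imread('pics/scene.png')[100:360,130:440];b=cv2.imread('pics/side.png')[100:420,140:450]
cv2.imwrite('pics/c1.png',cv2.resize(a,None,fx=2.2,fy=2.2));cv2.imwrite('pics/c2.png',cv2.resize(b,None,fx=1.8,fy=1.8))"
```

```text
(no output)
```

View pics/c1.png

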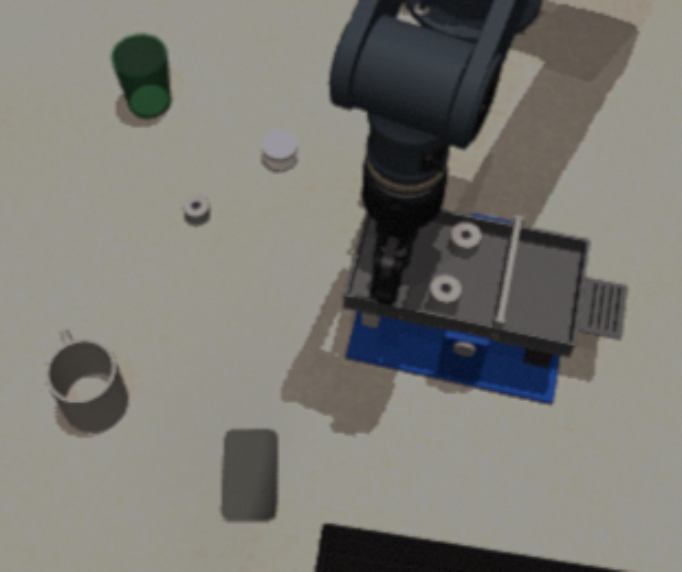

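View pics/c2.png

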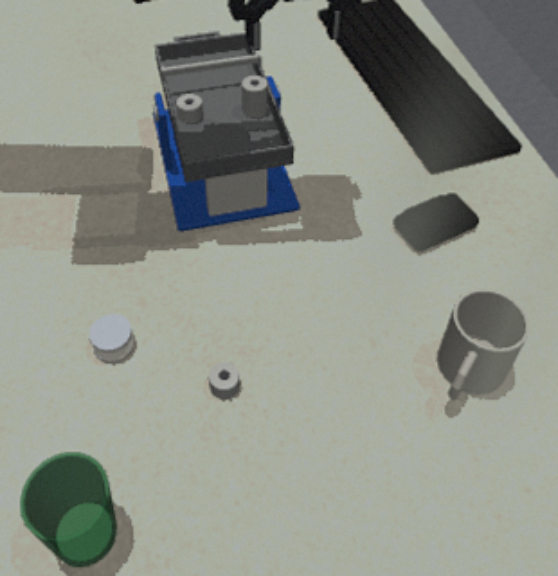

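View pics/wrist.png

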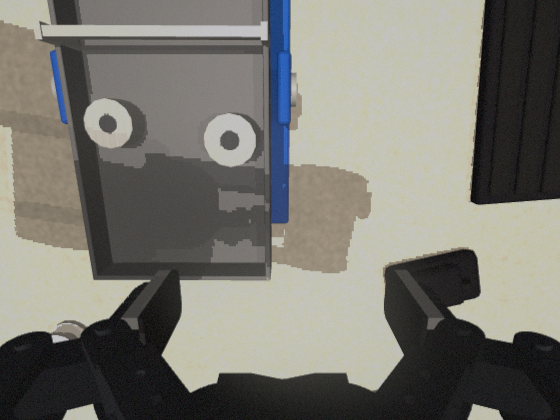

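Crops show: desk puck at about scene px (219,194) and side px (264,308). In the tray, puck B is on the robot side and the spacer on the far side. The tab points to +y. In the wrist view the load-end rim corners are at (94,278) and (270,278), puck B at (108,123) and the spacer at (230,140). Next I fit the tray pose over the views.

```bash
cat > fit.py <<'E'
from h import *
from scipy.optimize import least_squares
S={n:manip.snapshot(n) for n in ["scene","side","wrist"]}
sc=lambda x,y:(130+x/2.2,100+y/2.2); sd=lambda x,y:(140+x/1.8,100+y/1.8)
obs=[("wrist",(94,277),(142,-69,26)),("wrist",(270,277),(142,69,26)),
("scene",sc(588,240),(-114,-69,26)),("scene",sc(572,345),(-114,69,26)),("scene",sc(347,299),(142,69,26)),
("scene",sc(584,278),(-114,-35,0)),("scene",sc(627,284),(-166,-35,0)),("scene",sc(624,336),(-166,35,0)),
("side",sd(177,163),(142,-69,26)),("side",sd(291,149),(142,69,26)),("side",sd(156,46),(-114,-69,26))]
def T(p,P): return R.from_euler('z',p[3]).apply(np.array(P)/1000.)+p[:3]
def res(p): return np.concatenate([proj(S[n],T(p,P))[0]-uv for n,uv,P in obs])
r=least_squares(res,[.6,.15,.105,-1.57],loss='soft_l1'); p=r.x
print("tray",np.round(p,4)); 
for o,e in zip(obs,res(p).reshape(-1,2)): print(o[0],o[2],np.round(e,1))
np.save("tray.npy",p)
# pucks: outline silhouettes
def tri(name,views):
    A=[];
    for v in views:
        c=[d for d in manip.silhouettes(S[v],name)]
        print(name,v,[(round(d["conf"],2),np.round(d["box"]).tolist(),int(d["pixels"].sum())) for d in c[:3]])
tri("puck_a_mid",["scene","side"]);tri("bobbin",["wrist"])
def mid(uvs):
    M=np.zeros((3,3));b=np.zeros(3)
    for v,uv in uvs:
        o,d=ray(S[v],uv);Q=np.eye(3)-np.outer(d,d);M+=Q;b+=Q@o
    return np.linalg.solve(M,b)
print("puckA",mid([("scene",(221,194.5)),("side",(265,311.5))]))
for n,uv in [("pb",(108,123)),("sp",(230,140))]:
    print(n,atz(S["wrist"],uv,.129 if n=="pb" else .151))
for n,uv in [("mug",(165,290)),("mouse",(245,322)),("pot",(197,150)),("bob",(257,172))]: print(n,atz(S["scene"],uv,0))
E
python3 fit.py
```

```text
tray [ 0.5454  0.09    0.1002 -1.5688]
wrist (142, -69, 26) [0.3 0.1]
wrist (142, 69, 26) [-0.8 -0.1]
scene (-114, -69, 26) [ 1.1 -0.1]
scene (-114, 69, 26) [1.9 0.5]
scene (142, 69, 26) [-1.1 -1. ]
scene (-114, -35, 0) [-0.7 -0.8]
scene (-166, -35, 0) [0.5 0.7]
scene (-166, 35, 0) [-0.8  1.5]
side (142, -69, 26) [2.5 1.1]
side (142, 69, 26) [ 0.4 -1.5]
side (-114, -69, 26) [-2.4 -0.2]
puck_a_mid scene [(0.73, [216.0, 187.0, 9.0, 16.0], 110), (0.16, [283.0, 199.0, 132.0, 83.0], 7225)]
puck_a_mid side [(0.84, [256.0, 300.0, 17.0, 21.0], 274)]
bobbin wrist [(0.55, [52.0, 320.0, 35.0, 25.0], 559)]
puckA [ 0.47462283 -0.27841933  0.01048392]
pb [0.50535928 0.06567651 0.129     ]
sp [0.59185814 0.05591681 0.151     ]
mug [ 0.77886629 -0.33255249  0.        ]
mouse [ 0.81086779 -0.1098367   0.        ]
pot [ 0.32655867 -0.39854673  0.        ]
bob [ 0.36310382 -0.19894277  0.        ]
```

Emit:
{"op": "servo_tool", "data": {
  "commands": [-0.0556,-0.0298,0.014,0,0,0,1,-0.0556,-0.0298,0.014,0,0,0,1,-0.0556,-0.0298,0.014,0,0,0,1,-0.0556,-0.0298,0.014,0,0,0,1,-0.0556,-0.0298,0.014,0,0,0,1,-0.0556,-0.0298,0.014,0,0,0,1,-0.0556,-0.0298,0.014,0,0,0,1,-0.0556,-0.0298,0.014,0,0,0,1,-0.0556,-0.0298,0.014,0,0,0,1,-0.0556,-0.0298,0.014,0,0,0,1,0,0,0,0,0,0,1,0,0,0,0,0,0,1]
}}

```text
t: 3.1
tcp_pos: [0.4752, -0.2794, 0.161]
tool_rot: [0.708, 0.706, 0.0, -0.0]
force: [-0.5, 1.0, 0.2]
finger_gap: 1.003
gripper_force: 0.0
```

Run:
```python
from h import *
st=manip.sense(); print(st["t"],np.round(st["tcp_pos"],4),np.round(st["tool_rot"],3),np.round(st["force"],2))
W=manip.snapshot("wrist"); save(W,"w2"); SC=manip.snapshot("scene"); SD=manip.snapshot("side")
print("tcp desk px",proj(W,[st["tcp_pos"]*[1,1,0]]))
for n,s in (("w",W),("sc",SC),("sd",SD)):
    for d in manip.silhouettes(s,"puck_a_mid")[:2]:
        ys,xs=np.nonzero(d["pixels"]); print(n,round(d["conf"],2),np.round(d["box"],1),xs.mean(),ys.mean(),len(xs), atz(s,(xs.mean(),ys.mean()),.012))
np.save("w2.npy",[W["mtx"],np.array(W["world_to_cam"])[:3,:3]])
```

```text
3.1 [ 0.4752 -0.2794  0.161 ] [ 0.708  0.706  0.    -0.   ] [-0.52  1.02  0.17]
tcp desk px [[282.41749126 196.45738905]]
w 0.88 [264.2 177.8  38.4  43.6] 283.10838901262065 199.3155159613957 1347 [ 0.47581099 -0.27908295  0.012     ]
sd 0.67 [255.9 300.8  18.9  19.6] 263.8448275862069 311.01724137931035 290 [ 0.47558787 -0.28091797  0.012     ]
```

View pics/w2.png

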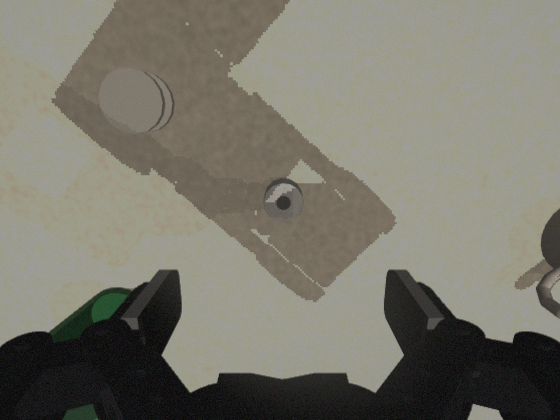

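The wrist view shows the puck at (283,200), right under the TCP (282,196). The bobbin and pot are clear. I go down.

Emit:
{"op": "servo_tool", "data": {
  "commands": [0,0.001,0.04,0,0,0,1,0,0,0.04,0,0,0,1,0,0,0.04,0,0,0,1,0,0,0.04,0,0,0,1,0,0,0.04,0,0,0,1,0,0,0.04,0,0,0,1,0,0,0.04,0,0,0,1,0,0,0.012,0,0,0,1,0,0,0.012,0,0,0,1,0,0,0.01,0,0,0,1,0,0,0,0,0,0,1],
  "force": 30
}}

```text
t: 4.32
tcp_pos: [0.4768, -0.2778, 0.0042]
tool_rot: [0.707, 0.707, 0.0, 0.0]
force: [0.5, 0.0, -1.0]
finger_gap: 0.998
gripper_force: 0.0
```

Emit:
{"op": "servo_tool", "data": {
  "commands": [0,0,0,0,0,0,-1,0,0,0,0,0,0,-1,0,0,0,0,0,0,-1,0,0,0,0,0,0,-1,0,0,0,0,0,0,-1,0,0,0,0,0,0,-1,0,0,0,0,0,0,-1,0,0,0,0,0,0,-1]
}}

```text
t: 4.98
tcp_pos: [0.4767, -0.2783, 0.005]
tool_rot: [0.707, 0.707, 0.0, 0.001]
force: [-0.1, -0.1, 5.8]
finger_gap: 0.374
gripper_force: 29.7
```

Emit:
{"op": "servo_tool", "data": {
  "commands": [0,0,-0.006,0,0,0,-1,0,0,-0.02,0,0,0,-1,0,0,-0.03,0,0,0,-1,0,0,-0.05,0,0,0,-1,0,0,-0.06,0,0,0,-1,0,0,-0.06,0,0,0,-1,0,0,-0.06,0,0,0,-1,0,0,-0.06,0,0,0,-1,0,0,-0.06,0,0,0,-1,0,0,-0.04,0,0,0,-1,0,0,-0.02,0,0,0,-1,0,0,0,0,0,0,-1]
}}

```text
t: 5.98
tcp_pos: [0.4774, -0.2787, 0.24]
tool_rot: [0.707, 0.707, 0.0, 0.003]
force: [0.7, 0.3, -0.7]
finger_gap: 0.37
gripper_force: 29.9
```

Run:
```python
from h import *
st=manip.sense(); print(st["t"],np.round(st["tcp_pos"],4),np.round(st["force"],2),st["finger_gap"])
W=manip.snapshot("wrist");SD=manip.snapshot("side")
print(proj(W,st["tcp_pos"]+[[0,0,0],[0,0,.019]]),proj(SD,st["tcp_pos"]+[[0,0,0],[0,0,.019]]))
for n,s in (("w",W),("sd",SD)):
    for d in manip.silhouettes(s,"puck_a_mid")[:2]: print(n,round(d["conf"],2),np.round(d["box"],1))
a=W["img"][180:420,120:440];b=cv2.resize(SD["img"][:,:][ 180:340,180:400],(440,320))
c=np.zeros((320,760,3),np.uint8);c[:240,:320]=a;c[:,320:]=b
cv2.imwrite("pics/g.png",c[:,:,::-1])
```

```text
5.9833 [ 0.4774 -0.2787  0.24  ] [ 0.66  0.35 -0.66] 0.37011446078043936
[[282.2089938  278.82578272]
 [282.36671223 300.86595784]] [[259.87037164 237.2729371 ]
 [259.36556018 229.38003559]]
w 0.75 [242.4 242.4  79.9  93.3]
sd 0.88 [251.4 226.2  21.2  22.8]
```

View pics/g.png

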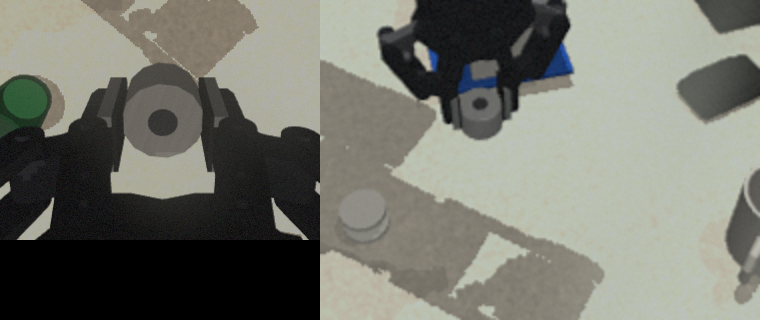

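The puck is held upright and centred between the pads. I carry it over the loading end.

Emit:
{"op": "servo_tool", "data": {
  "commands": [0.02,0.005,0,0,0,0,-1,0.04,0.01,0,0,0,0,-1,0.055,0.014,0,0,0,0,-1,0.06,0.016,0,0,0,0,-1,0.06,0.016,0,0,0,0,-1,0.06,0.016,0,0,0,0,-1,0.06,0.016,0,0,0,0,-1,0.06,0.016,0,0,0,0,-1,0.055,0.014,0,0,0,0,-1,0.04,0.01,0,0,0,0,-1,0.018,0.003,0,0,0,0,-1,0,0,0,0,0,0,-1]
}}

```text
t: 7.18
tcp_pos: [0.5438, -0.0116, 0.2362]
tool_rot: [0.706, 0.708, -0.001, -0.001]
force: [0.7, -0.6, -0.1]
finger_gap: 0.369
gripper_force: 29.9
```

Run:
```python
from h import *
st=manip.sense(); print(st["t"],np.round(st["tcp_pos"],4),np.round(st["force"],2),st["finger_gap"])
W=manip.snapshot("wrist"); save(W,"w3")
p=np.load("tray.npy");p[2]=.105
def T(P): return R.from_euler('z',p[3]).apply(np.array(P)/1000.)+p[:3]
im=cv2.cvtColor(W["img"],cv2.COLOR_RGB2BGR).copy()
for P in [(142,-69,26),(142,69,26),(-114,-69,26),(-114,69,26),(-166,-35,0),(-166,35,0),(-30,0,42),(105,0,0),(-33,-69,42),(-33,69,42)]:
    u=proj(W,T(P))[0]; print(P,np.round(u,1)); cv2.drawMarker(im,tuple(int(round(x)) for x in u),(0,0,255),0,10)
cv2.imwrite("pics/w3m.png",cv2.resize(im,(800,600)))
for q in ("puck_b_mid","spacer_mid"):
    for d in manip.silhouettes(W,q)[:3]: print(q,round(d["conf"],2),np.round(d["box"],1))
```

```text
7.1833 [ 0.5438 -0.0116  0.2362] [ 0.73 -0.6  -0.12] 0.3693106543312448
(142, -69, 26) [196.3 263.4]
(142, 69, 26) [373.4 264. ]
(-114, -69, 26) [ 166.4 -146.8]
(-114, 69, 26) [ 406.9 -146.7]
(-166, -35, 0) [ 228.7 -223.1]
(-166, 35, 0) [ 344.6 -223.2]
(-30, 0, 42) [286.    9.8]
(105, 0, 0) [284.9 209. ]
(-33, -69, 42) [170.   4.]
(-33, 69, 42) [402.3   4.3]
puck_b_mid 0.78 [201.9  79.7  48.6  50.3]
spacer_mid 0.65 [326.3  94.9  55.8  52.7]
```

View pics/w3m.png

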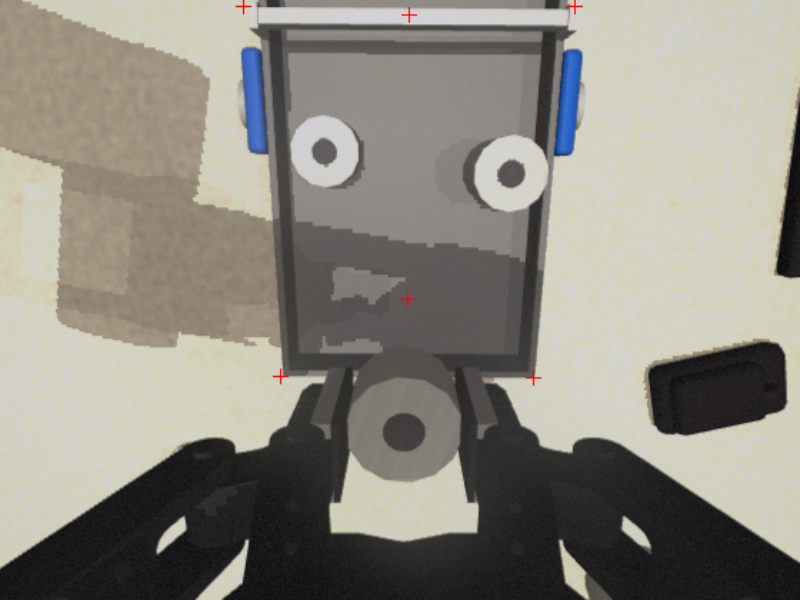

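Wrist view: the rim corners fall within 4 px (about 1.5 mm) of the fit, so the tray middle is at x about 0.547. The lane between puck B (325,151) and the spacer (511,173) is free. I lower the puck.

Emit:
{"op": "servo_tool", "data": {
  "commands": [-0.003,0.004,0.015,0,0,0,-1,-0.003,0.004,0.03,0,0,0,-1,0,0,0.04,0,0,0,-1,0,0,0.04,0,0,0,-1,0,0,0.035,0,0,0,-1,0,0,0.03,0,0,0,-1,0,0,0.02,0,0,0,-1,0,0,0.015,0,0,0,-1,0,0,0.01,0,0,0,-1,0,0,0,0,0,0,-1,0,0,0,0,0,0,-1]
}}

```text
t: 8.25
tcp_pos: [0.5488, -0.0173, 0.12]
tool_rot: [0.707, 0.707, 0.0, 0.0]
force: [-0.0, -0.1, -0.8]
finger_gap: 0.372
gripper_force: 29.9
```

Emit:
{"op": "servo_tool", "data": {
  "commands": [0,0,0.001,0,0,0,-1,0,0,0.001,0,0,0,-1,0,0,0.001,0,0,0,-1,0,0,0,0,0,0,-1]
}}

```text
t: 8.58
tcp_pos: [0.5487, -0.0169, 0.1187]
tool_rot: [0.707, 0.707, 0.0, 0.0]
force: [-0.4, 0.2, -0.2]
finger_gap: 0.375
gripper_force: 29.9
```

Emit:
{"op": "servo_tool", "data": {
  "commands": [0,0,0.003,0,0,0,-1,0,0,0.003,0,0,0,-1,0,0,0.003,0,0,0,-1,0,0,0.002,0,0,0,-1,0,0,0,0,0,0,-1]
}}

```text
t: 9.0
tcp_pos: [0.5482, -0.0169, 0.1125]
tool_rot: [0.707, 0.707, -0.0, -0.0]
force: [0.6, -0.2, -0.8]
finger_gap: 0.376
gripper_force: 29.9
```

Emit:
{"op": "servo_tool", "data": {
  "commands": [0,0,0.001,0,0,0,-1,0,0,0.001,0,0,0,-1,0,0,0.001,0,0,0,-1,0,0,0,0,0,0,-1]
}}

```text
t: 9.33
tcp_pos: [0.5484, -0.017, 0.1112]
tool_rot: [0.707, 0.707, -0.0, -0.0]
force: [0.1, 0.1, 0.2]
finger_gap: 0.373
gripper_force: 29.9
```

Emit:
{"op": "servo_tool", "data": {
  "commands": [0,0,0.001,0,0,0,-1,0,0,0.001,0,0,0,-1,0,0,0,0,0,0,-1,0,0,0,0,0,0,-1]
}}

```text
t: 9.67
tcp_pos: [0.5484, -0.0169, 0.1103]
tool_rot: [0.707, 0.707, -0.0, -0.0]
force: [0.1, -0.5, -0.6]
finger_gap: 0.369
gripper_force: 29.9
```

Emit:
{"op": "servo_tool", "data": {
  "commands": [0,0,0.001,0,0,0,-1,0,0,0,0,0,0,-1,0,0,0,0,0,0,-1]
}}

```text
t: 9.92
tcp_pos: [0.5486, -0.017, 0.11]
tool_rot: [0.707, 0.707, 0.0, 0.0]
force: [-1.5, 0.2, 1.5]
finger_gap: 0.372
gripper_force: 30.0
```

Emit:
{"op": "servo_tool", "data": {
  "commands": [0,0,0.001,0,0,0,-1,0,0,0,0,0,0,-1,0,0,0,0,0,0,-1]
}}

```text
t: 10.17
tcp_pos: [0.5486, -0.017, 0.11]
tool_rot: [0.707, 0.707, 0.0, 0.0]
force: [-0.3, 1.4, 4.8]
finger_gap: 0.373
gripper_force: 30.4
```

Emit:
{"op": "servo_tool", "data": {
  "commands": [0,0,0,0,0,0,-1]
}}

```text
t: 10.25
tcp_pos: [0.5486, -0.017, 0.11]
tool_rot: [0.707, 0.707, 0.0, 0.0]
force: [-0.5, 1.0, 4.7]
finger_gap: 0.363
gripper_force: 30.4
```

Contact at about 5 N. I back off slightly, open gently and rise.

Emit:
{"op": "servo_tool", "data": {
  "commands": [0,0,-0.0006,0,0,0,-1,0,0,0,0,0,0,-0.2,0,0,0,0,0,0,-0.15,0,0,0,0,0,0,-0.05,0,0,0,0,0,0,0.05,0,0,0,0,0,0,0.1,0,0,0,0,0,0,0.1]
}}

```text
t: 10.83
tcp_pos: [0.5484, -0.017, 0.1095]
tool_rot: [0.707, 0.707, -0.0, -0.0]
force: [0.3, 0.5, -0.4]
finger_gap: 0.552
gripper_force: 0.0
```

Emit:
{"op": "servo_tool", "data": {
  "commands": [0,0,-0.006,0,0,0,0.1,0,0,-0.01,0,0,0,0.1,0,0,-0.02,0,0,0,0.1,0,0,-0.03,0,0,0,0.1,0,0,-0.05,0,0,0,0.1,0,0,-0.05,0,0,0,0.1,0,0,-0.04,0,0,0,0.1,0,0,-0.02,0,0,0,0.1,0,0,0,0,0,0,0.1]
}}

```text
t: 11.58
tcp_pos: [0.5502, -0.0173, 0.2259]
tool_rot: [0.707, 0.707, 0.002, 0.003]
force: [0.2, -0.0, -0.8]
finger_gap: 0.549
gripper_force: 0.0
```

Run:
```python
from h import *
st=manip.sense(); print(st["t"],np.round(st["tcp_pos"],4),np.round(st["force"],2),st["finger_gap"])
W=manip.snapshot("wrist"); save(W,"w4"); SD=manip.snapshot("side"); save(SD,"s4"); SC=manip.snapshot("scene"); save(SC,"sc4")
print(proj(W,[[.5486,-.017,.129]]),proj(SD,[[.5486,-.017,.117]]))
for n,s in (("w",W),("sd",SD),("sc",SC)):
  for q in ("puck_a_mid","spacer_mid"):
    for d in manip.look_for(s,q)[:4]: print(n,q,round(d["conf"],2),np.round(d["box"],1))
```

```text
11.5833 [ 0.5502 -0.0173  0.2259] [ 0.19 -0.05 -0.79] 0.549206925402776
[[279.22316248 216.40964673]] [[269.79814617 178.86014703]]
w puck_a_mid 0.74 [256.8 190.4  47.1  47.2]
w puck_a_mid 0.66 [319.1  82.3  57.4  56.1]
w puck_a_mid 0.55 [153.7   0.  243.4 265.8]
w spacer_mid 0.91 [317.9  82.5  59.4  55.8]
w spacer_mid 0.22 [405.8 385.6  41.6  34.3]
sd puck_a_mid 0.7 [264.9 172.8  17.6  12.6]
sd spacer_mid 0.7 [270.6 140.2  14.6  25.3]
sc puck_a_mid 0.67 [299.6 205.5  14.2  17.2]
sc puck_a_mid 0.51 [332.6 201.5  18.3  15. ]
sc puck_a_mid 0.29 [289.1 193.8 126.   68. ]
sc spacer_mid 0.68 [327.7 224.5  12.8  17.6]
sc spacer_mid 0.39 [285.7 193.4 129.4  66.3]
```

View pics/w4.png

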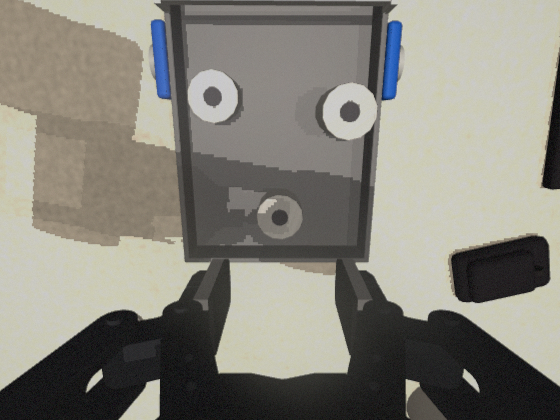

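Puck A stands upright at (280,217) in the loading end, clear of puck B (213,97) and the spacer (350,111). I close the fingers and go above the tab.

Emit:
{"op": "servo_tool", "data": {
  "commands": [0.02,0,0,0,0,0,-1,0.045,-0.002,0,0,0,0,-1,0.06,-0.002,0,0,0,0,-1,0.065,-0.002,0,0,0,0,-1,0.065,0,0,0,0,0,-1,0.065,0,0,0,0,0,-1,0.06,0,0,0,0,0,-1,0.06,0,0.02,0,0,0,-1,0.045,0,0.03,0,0,0,-1,0.025,0,0.03,0,0,0,-1,0.01,0,0.015,0,0,0,-1,0,0,0,0,0,0,-1]
}}

```text
t: 13.03
tcp_pos: [0.5436, 0.2443, 0.1729]
tool_rot: [0.706, 0.708, -0.002, -0.001]
force: [-1.1, -0.3, -0.5]
finger_gap: -0.003
gripper_force: 0.0
```

Run:
```python
from h import *
st=manip.sense(); print(st["t"],np.round(st["tcp_pos"],4),np.round(st["force"],2),st["finger_gap"])
W=manip.snapshot("wrist"); save(W,"w5"); 
print(proj(W,[st["tcp_pos"],[st["tcp_pos"][0],st["tcp_pos"][1],.105]]))
p=np.load("tray.npy");p[0]=.547;p[2]=.105
P=np.array([(-166,-35,0),(-166,35,0),(-145,0,0),(-114,-69,26),(-114,69,26)])
print(proj(W,R.from_euler('z',p[3]).apply(P/1000)+p[:3]))
```

```text
13.0333 [0.5436 0.2443 0.1729] [-1.06 -0.26 -0.48] -0.003102753167970519
[[282.20929223 278.84854394]
 [282.76674661 229.93704363]]
[[232.51201498 212.29790269]
 [343.00404477 212.53208662]
 [287.55269159 243.42099959]
 [173.49683482 306.81487507]
 [402.26116068 307.5812421 ]]
```

View pics/w5.png

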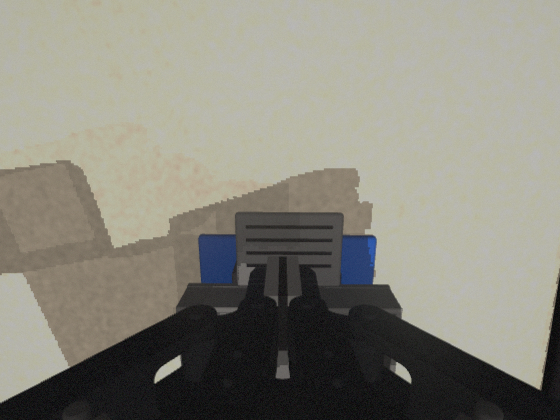

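The tab's outer edge is at row 212, as predicted, and the TCP is over the tab. I go down to just above it.

Emit:
{"op": "servo_tool", "data": {
  "commands": [-0.004,0.003,0.02,0,0,0,-1,-0.004,0.003,0.03,0,0,0,-1,0,0,0.03,0,0,0,-1,0,0,0.02,0,0,0,-1,0,0,0.014,0,0,0,-1,0,0,0.006,0,0,0,-1,0,0,0,0,0,0,-1,0,0,0,0,0,0,-1]
}}

```text
t: 13.75
tcp_pos: [0.5489, 0.2389, 0.1155]
tool_rot: [0.707, 0.707, 0.0, 0.0]
force: [-0.0, 0.6, -0.3]
finger_gap: 0.0
gripper_force: 0.0
```

Emit:
{"op": "servo_tool", "data": {
  "commands": [0,0,0.002,0,0,0,-1,0,0,0.002,0,0,0,-1,0,0,0.002,0,0,0,-1,0,0,0,0,0,0,-1]
}}

```text
t: 14.08
tcp_pos: [0.5485, 0.2391, 0.1123]
tool_rot: [0.707, 0.707, 0.0, 0.0]
force: [-0.2, 0.3, 0.4]
finger_gap: -0.002
gripper_force: 0.0
```

Emit:
{"op": "servo_tool", "data": {
  "commands": [0,0,0.002,0,0,0,-1,0,0,0.002,0,0,0,-1,0,0,0.002,0,0,0,-1,0,0,0.002,0,0,0,-1,0,0,0,0,0,0,-1]
}}

```text
t: 14.5
tcp_pos: [0.5483, 0.239, 0.1078]
tool_rot: [0.707, 0.707, -0.0, -0.0]
force: [-0.6, 0.5, -0.2]
finger_gap: -0.003
gripper_force: 0.0
```

Emit:
{"op": "servo_tool", "data": {
  "commands": [0,0,0.002,0,0,0,-1,0,0,0.002,0,0,0,-1,0,0,0.002,0,0,0,-1,0,0,0,0,0,0,-1]
}}

```text
t: 14.83
tcp_pos: [0.5485, 0.2391, 0.1052]
tool_rot: [0.707, 0.707, 0.0, -0.0]
force: [0.2, 0.4, -0.2]
finger_gap: 0.001
gripper_force: 0.0
```

Emit:
{"op": "servo_tool", "data": {
  "commands": [0,0,0.003,0,-0.0016,0,-1,0,0,0.0045,0,-0.0024,0,-1,0,0,0.0045,0,-0.0024,0,-1,0,0,0.0045,0,-0.0024,0,-1,0,0,0.0045,0,-0.0024,0,-1,0,0,0.0045,0,-0.0024,0,-1]
}}

```text
t: 15.33
tcp_pos: [0.5487, 0.2385, 0.0923]
tool_rot: [0.706, 0.707, -0.031, 0.031]
force: [-0.2, -1.9, 3.6]
finger_gap: 0.001
gripper_force: 2.1
```

Emit:
{"op": "servo_tool", "data": {
  "commands": [0,0,0.0045,0,-0.0024,0,-1,0,0,0.0045,0,-0.0024,0,-1,0,0,0.0045,0,-0.0024,0,-1,0,0,0.0045,0,-0.0024,0,-1,0,0,0.0045,0,-0.0024,0,-1,0,0,0.0045,0,-0.0024,0,-1,0,0,0.0045,0,-0.0024,0,-1,0,0,0.0045,0,-0.0024,0,-1]
}}

```text
t: 16.0
tcp_pos: [0.5487, 0.2361, 0.0744]
tool_rot: [0.703, 0.703, -0.073, 0.073]
force: [-0.3, -1.0, 5.5]
finger_gap: 0.002
gripper_force: 2.3
```

Emit:
{"op": "servo_tool", "data": {
  "commands": [0,0,0.0045,0,-0.0024,0,-1,0,0,0.0045,0,-0.0024,0,-1,0,0,0.0045,0,-0.0024,0,-1,0,0,0.0045,0,-0.0024,0,-1,0,0,0.0045,0,-0.0024,0,-1,0,0,0.003,0,-0.0016,0,-1,0,0,0.003,0,-0.0016,0,-1]
}}

```text
t: 16.58
tcp_pos: [0.5486, 0.2328, 0.0605]
tool_rot: [0.699, 0.699, -0.106, 0.107]
force: [-0.1, -0.6, 4.2]
finger_gap: 0.0
gripper_force: 2.1
```

Emit:
{"op": "servo_tool", "data": {
  "commands": [0,0,0.0015,0,-0.0008,0,-1,0,0,0.0015,0,-0.0008,0,-1,0,0,0,0,0,0,-1]
}}

```text
t: 16.83
tcp_pos: [0.5484, 0.2325, 0.059]
tool_rot: [0.699, 0.699, -0.11, 0.11]
force: [0.6, 0.8, 2.4]
finger_gap: 0.002
gripper_force: 1.7
```

Emit:
{"op": "servo_tool", "data": {
  "commands": [0,0,0.0015,0,-0.0008,0,-1,0,0,0.0015,0,-0.0008,0,-1,0,0,0,0,0,0,-1]
}}

```text
t: 17.08
tcp_pos: [0.5484, 0.232, 0.0576]
tool_rot: [0.698, 0.698, -0.113, 0.113]
force: [-0.1, 1.3, 3.4]
finger_gap: -0.002
gripper_force: 1.6
```

Emit:
{"op": "servo_tool", "data": {
  "commands": [0,0,0.0013,0,-0.0007,0,-1,0,0,0.0013,0,-0.0007,0,-1,0,0,0,0,0,0,-1]
}}

```text
t: 17.33
tcp_pos: [0.5484, 0.2316, 0.0564]
tool_rot: [0.697, 0.698, -0.116, 0.116]
force: [0.4, 1.7, 2.3]
finger_gap: -0.0
gripper_force: 1.6
```

Emit:
{"op": "servo_tool", "data": {
  "commands": [0,0,0.0013,0,-0.0007,0,-1,0,0,0.0013,0,-0.0007,0,-1,0,0,0,0,0,0,-1]
}}

```text
t: 17.58
tcp_pos: [0.5484, 0.2309, 0.0552]
tool_rot: [0.697, 0.697, -0.12, 0.119]
force: [0.0, 2.9, 2.9]
finger_gap: -0.002
gripper_force: 1.6
```

Emit:
{"op": "servo_tool", "data": {
  "commands": [0,0,0.0013,0,-0.0007,0,-1,0,0,0.0013,0,-0.0007,0,-1,0,0,0,0,0,0,-1]
}}

```text
t: 17.83
tcp_pos: [0.5484, 0.2304, 0.054]
tool_rot: [0.696, 0.696, -0.123, 0.123]
force: [0.2, 2.6, 2.2]
finger_gap: -0.001
gripper_force: 1.6
```

Emit:
{"op": "servo_tool", "data": {
  "commands": [0,0,0.0013,0,-0.0007,0,-1,0,0,0.0013,0,-0.0007,0,-1,0,0,0,0,0,0,-1]
}}

```text
t: 18.08
tcp_pos: [0.5484, 0.2299, 0.0528]
tool_rot: [0.696, 0.696, -0.126, 0.126]
force: [0.4, 2.5, 3.5]
finger_gap: -0.004
gripper_force: 1.7
```

Emit:
{"op": "servo_tool", "data": {
  "commands": [0,0,0.0013,0,-0.0007,0,-1,0,0,0.0013,0,-0.0007,0,-1,0,0,0,0,0,0,-1]
}}

```text
t: 18.33
tcp_pos: [0.5484, 0.2294, 0.0516]
tool_rot: [0.695, 0.695, -0.129, 0.129]
force: [0.2, 2.5, 2.0]
finger_gap: 0.0
gripper_force: 1.7
```

Emit:
{"op": "servo_tool", "data": {
  "commands": [0,0,0.0013,0,-0.0007,0,-1,0,0,0.0013,0,-0.0007,0,-1,0,0,0,0,0,0,-1]
}}

```text
t: 18.58
tcp_pos: [0.5484, 0.2289, 0.0504]
tool_rot: [0.695, 0.695, -0.132, 0.132]
force: [-0.0, 1.4, 2.5]
finger_gap: -0.0
gripper_force: 1.7
```

Emit:
{"op": "servo_tool", "data": {
  "commands": [0,0,0.0013,0,-0.0007,0,-1,0,0,0.0013,0,-0.0007,0,-1,0,0,0,0,0,0,-1]
}}

```text
t: 18.83
tcp_pos: [0.5484, 0.2288, 0.0501]
tool_rot: [0.694, 0.694, -0.135, 0.135]
force: [-1.5, 3.0, 7.4]
finger_gap: 0.003
gripper_force: 3.8
```

The stop is reached at about 0.38 rad. I press about 0.5 mm more.

Emit:
{"op": "servo_tool", "data": {
  "commands": [0,0,0.0005,0,0,0,-1,0,0,0.0005,0,0,0,-1,0,0,0,0,0,0,-1]
}}

```text
t: 19.08
tcp_pos: [0.5485, 0.2288, 0.05]
tool_rot: [0.694, 0.694, -0.135, 0.135]
force: [-2.2, 3.1, 8.8]
finger_gap: 0.0
gripper_force: 4.8
```

Emit:
{"op": "servo_tool", "data": {
  "commands": [0,0,0.0007,0,0,0,-1,0,0,0.0007,0,0,0,-1,0,0,0,0,0,0,-1]
}}

```text
t: 19.33
tcp_pos: [0.5485, 0.2287, 0.05]
tool_rot: [0.694, 0.694, -0.134, 0.135]
force: [-3.0, 3.6, 12.2]
finger_gap: -0.001
gripper_force: 6.3
```

Emit:
{"op": "servo_tool", "data": {
  "commands": [0,0,0.0005,0,0,0,-1,0,0,0,0,0,0,-1,0,0,0,0,0,0,-1,0,0,0,0,0,0,-1,0,0,0,0,0,0,-1]
}}

```text
t: 19.75
tcp_pos: [0.5485, 0.2287, 0.0499]
tool_rot: [0.694, 0.694, -0.134, 0.135]
force: [-3.0, 4.1, 13.4]
finger_gap: 0.0
gripper_force: 6.8
```

Run:
```python
from h import *
st=manip.sense(); print(st["t"],np.round(st["tcp_pos"],4),np.round(st["force"],2))
SC=manip.snapshot("scene");SD=manip.snapshot("side")
for n,s in (("sd",SD),("sc",SC)):
  for q in ("puck_a_mid","spacer_mid","tray_bar"):
    for d in manip.look_for(s,q)[:4]: print(n,q,round(d["conf"],2),np.round(d["box"],1))
a=cv2.resize(SC["img"][180:290,270:430],None,fx=2.5,fy=2.5);b=cv2.resize(SD["img"][100:210,215:315],None,fx=4,fy=4)
c=np.zeros((440,800,3),np.uint8);c[:275,:400]=a;c[:,400:]=b
cv2.imwrite("pics/t.png",c[:,:,::-1])
```

```text
19.75 [0.5485 0.2287 0.0499] [-2.98  4.13 13.41]
sd spacer_mid 0.54 [265.8 132.1  19.2  21.5]
sd tray_bar 0.74 [229.4 130.6  73.9  50.5]
sd tray_bar 0.16 [249.2 140.2  11.7   7. ]
sc puck_a_mid 0.52 [376.  230.9  15.1  15.8]
sc spacer_mid 0.71 [346.5 230.4  16.5  21.7]
```

View pics/t.png

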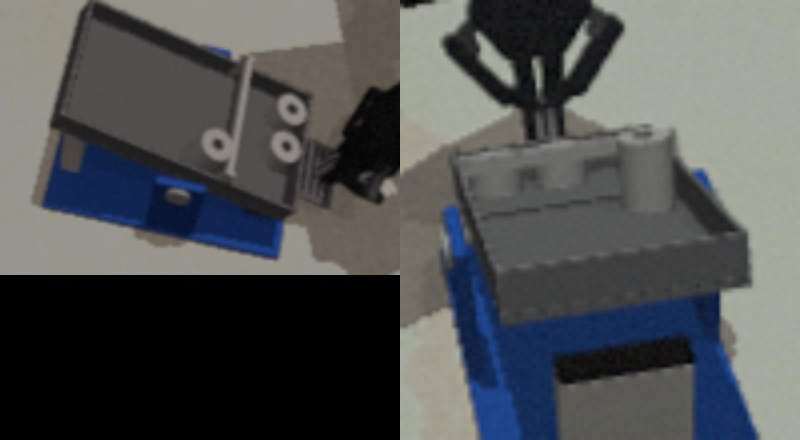

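Both pucks lie against the low end wall and the spacer is held behind the bar. I hold briefly, then ease back slowly.

Emit:
{"op": "servo_tool", "data": {
  "commands": [0,0,0,0,0,0,-1,0,0,0,0,0,0,-1,0,0,0,0,0,0,-1,0,0,0,0,0,0,-1,0,0,-0.001,0,0,0,-1,0,0,-0.0019,0,0,0,-1,0,0,-0.0015,0,0.0008,0,-1,0,0,-0.002,0,0.0011,0,-1,0,0,-0.003,0,0.0016,0,-1,0,0,-0.003,0,0.0016,0,-1,0,0,-0.003,0,0.0016,0,-1,0,0,-0.003,0,0.0016,0,-1]
}}

```text
t: 21.15
tcp_pos: [0.5484, 0.2312, 0.0566]
tool_rot: [0.698, 0.697, -0.116, 0.116]
force: [0.2, 1.3, 4.0]
finger_gap: 0.002
gripper_force: 1.6
```

Emit:
{"op": "servo_tool", "data": {
  "commands": [0,0,-0.003,0,0.0016,0,-1,0,0,-0.003,0,0.0016,0,-1,0,0,-0.003,0,0.0016,0,-1,0,0,-0.003,0,0.0016,0,-1,0,0,-0.003,0,0.0016,0,-1,0,0,-0.003,0,0.0016,0,-1,0,0,-0.003,0,0.0016,0,-1,0,0,-0.003,0,0.0016,0,-1,0,0,-0.003,0,0.0016,0,-1,0,0,-0.003,0,0.0016,0,-1,0,0,-0.003,0,0.0016,0,-1,0,0,-0.003,0,0.0016,0,-1]
}}

```text
t: 22.15
tcp_pos: [0.5485, 0.2362, 0.074]
tool_rot: [0.703, 0.703, -0.074, 0.074]
force: [0.3, -1.2, 2.7]
finger_gap: -0.0
gripper_force: 1.4
```

Emit:
{"op": "servo_tool", "data": {
  "commands": [0,0,-0.003,0,0.0016,0,-1,0,0,-0.003,0,0.0016,0,-1,0,0,-0.003,0,0.0016,0,-1,0,0,-0.003,0,0.0016,0,-1,0,0,-0.003,0,0.0016,0,-1,0,0,-0.003,0,0.0016,0,-1,0,0,-0.003,0,0.0016,0,-1,0,0,-0.003,0,0.0016,0,-1,0,0,-0.003,0,0.0016,0,-1,0,0,-0.003,0,0.0016,0,-1,0,0,-0.003,0,0.0016,0,-1,0,0,-0.003,0,0.0016,0,-1]
}}

```text
t: 23.15
tcp_pos: [0.5485, 0.239, 0.0918]
tool_rot: [0.706, 0.706, -0.031, 0.031]
force: [-0.8, -0.8, 2.7]
finger_gap: -0.0
gripper_force: 1.2
```

Emit:
{"op": "servo_tool", "data": {
  "commands": [0,0,-0.002,0,0.0011,0,-1,0,0,-0.002,0,0.0011,0,-1,0,0,-0.002,0,0.0011,0,-1,0,0,-0.002,0,0.0011,0,-1,0,0,-0.002,0,0.0011,0,-1,0,0,-0.002,0,0.0011,0,-1,0,0,-0.002,0,0.0011,0,-1,0,0,-0.002,0,0.0011,0,-1,0,0,-0.002,0,0.0011,0,-1]
}}

```text
t: 23.9
tcp_pos: [0.5485, 0.2396, 0.1007]
tool_rot: [0.707, 0.707, -0.01, 0.01]
force: [-0.1, -0.9, 1.9]
finger_gap: -0.002
gripper_force: 1.1
```

Emit:
{"op": "servo_tool", "data": {
  "commands": [0,0,-0.001,0,0.0005,0,-1,0,0,-0.001,0,0.0005,0,-1,0,0,-0.001,0,0.0005,0,-1,0,0,-0.001,0,0.0005,0,-1,0,0,-0.001,0,0.0005,0,-1,0,0,-0.001,0,0.0005,0,-1,0,0,-0.001,0,0.0005,0,-1,0,0,-0.001,0,0,0,-1,0,0,-0.001,0,0,0,-1,0,0,-0.001,0,0,0,-1,0,0,-0.001,0,0,0,-1,0,0,-0.001,0,0,0,-1]
}}

```text
t: 24.9
tcp_pos: [0.5482, 0.2398, 0.1064]
tool_rot: [0.707, 0.707, -0.002, 0.002]
force: [0.9, 0.3, 0.0]
finger_gap: 0.001
gripper_force: 0.0
```

Emit:
{"op": "servo_tool", "data": {
  "commands": [0,0,-0.001,0,0,0,-1,0,0,-0.001,0,0,0,-1,0,0,-0.001,0,0,0,-1,0,0,-0.001,0,0,0,-1,0,0,0,0,0,0,-1]
}}

```text
t: 25.32
tcp_pos: [0.5486, 0.2397, 0.1088]
tool_rot: [0.707, 0.707, -0.002, 0.002]
force: [0.1, -0.3, 0.5]
finger_gap: 0.001
gripper_force: 0.0
```

The tab has been released at level. I retract and check.

Emit:
{"op": "servo_tool", "data": {
  "commands": [0,0,-0.01,0,0,0,-1,0,0,-0.03,0,0,0,-1,0,0,-0.05,0,0,0,-1,0,0,-0.05,0,0,0,-1,0,0,-0.05,0,0,0,-1,0,0,-0.03,0,0,0,-1,0,0,0,0,0,0,-1,0,0,0,0,0,0,-1,0,0,0,0,0,0,-1]
}}

```text
t: 26.07
tcp_pos: [0.5476, 0.24, 0.2177]
tool_rot: [0.707, 0.707, -0.003, 0.001]
force: [0.2, -0.6, -0.7]
finger_gap: -0.0
gripper_force: 0.0
```

Run:
```python
from h import *
st=manip.sense(); print(st["t"],np.round(st["tcp_pos"],4),np.round(st["force"],2))
SC=manip.snapshot("scene");SD=manip.snapshot("side")
a=cv2.resize(SC["img"][180:290,270:430],None,fx=2.5,fy=2.5);b=cv2.resize(SD["img"][100:210,215:315],None,fx=4,fy=4)
c=np.zeros((440,800,3),np.uint8);c[:275,:400]=a;c[:,400:]=b
cv2.imwrite("pics/e.png",c[:,:,::-1])
```

```text
26.0667 [0.5476 0.24   0.2177] [ 0.23 -0.61 -0.72]
```

View pics/e.png

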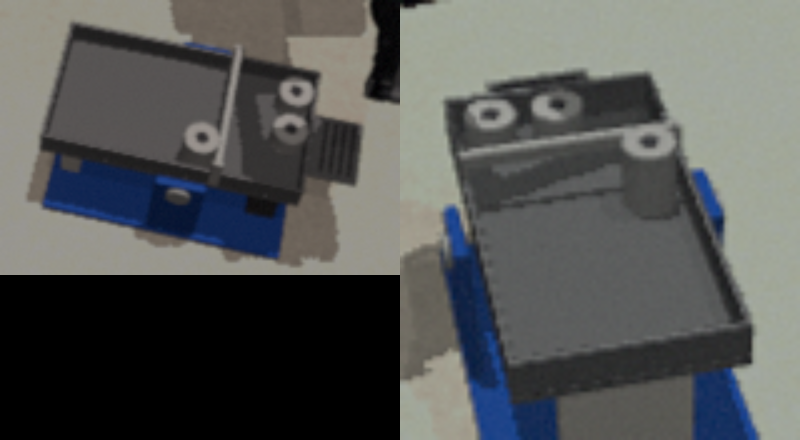

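The tray is level, both pucks are at the low end wall (297,93 and 290,128), the spacer is behind the bar, and the robot is clear.

```bash
python3 -c "
from station import manip
print(manip.sign_off())"
```

```text
the job is handed in; nothing more can be done
None
```

The job is handed in: both pucks are at the low end, the spacer is behind the bar and the tray is back to level; the tab was held on its stop at about 13–14 N, and the arm's clock stood at about 26 s.

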